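# Line up the kitchen canisters by height

## Robot

A 6-joint arm with a two-finger parallel gripper is mounted at the origin on the work surface. World frame = base frame: x ahead of the robot, y to its left, z up, the work surface at z = 0. Lengths are in m, angles in rad, forces in N, time in s.
With the tool pointing down it reaches from about 0.25 to 0.775 m from the base axis. Payload 4 kg.
Tool frame: the origin (TCP) lies at the very end of the fingers, on their centre line; the grasp point (between the pads) lies 19 mm behind it (tcp_to_grasp is the distance from the TCP to the grasp point, in m); z points along the fingers, y is the line along which they close (so a half turn about z gives the same grasp; the last joint's range is limited). The gripper opens to 94 mm and grips with 3 to 60 N. Pads are 16 mm wide; open, the fingers measure 119 mm over their backs; the gripper's body (75 mm by 177 mm) begins 78 mm behind the grasp point.
Start: joints at [1.014, 0.087, 1.371, -0, 1.684, -0.103], TCP at [0.241, 0.494, 0.206] pointing down, gripper open.
Joint ranges: [-3.1, 3.1], [-0.76, 2.03], [0.27, 2.55], [-1.08, 4.22], [0.17, 2.65], [-2.57, 2.57]. Speed limits (rad/s): [2.79, 2.79, 3.14, 3.14, 3.14, 3.14].

## Interface

Orientations are given as [roll, pitch, yaw] about the fixed x, y, z axes, in that order (R = Rz(yaw) Ry(pitch) Rx(roll)).
In Python, from bench import * gives the robot as it stands.
- The arm moves only by the shell command python3 -m creep, which reads ROWS from standard input. ROWS is a JSON list of rows, 1 to 20 of them, each of 5 numbers: the finger opening in m, then dx, dy, dz in a scale on which 1.0 is 500 mm, then a turn about the tool's z in parts of the range, where 1.0 means 2 pi rad; each row shifts and turns the commanded pose from where the row before left it, along the tool's axes as they then stand; what a row does not reach is not made up. A row lasts 1/12 s, in which the tool goes at most 0.0417 m and 0.125 rad, less where a joint would pass 70% of its speed; a pose out of reach is approached as far as the arm can. The fingers move at their own pace and stop on an object; the grip force is fixed at half the most. Time passes only in rows, so rows that do not move let the fingers close. It prints the time, the measured TCP pose, the force, the opening and the grip force at its end. Input that does not fit is refused with a message, and nothing moves.
- get_obs(): the state, without advancing time (a new reading comes with each control period).
- snapshot(name): name is "side" or "top" or "wrist"; returns a dict with "color" (420x560x3 uint8, blue, green, red), "fx", "fy", "cx", "cy" (pixels), "extrinsics" (4x4, takes a point from world to camera coordinates). Camera axes: x right, y down, z forward; pixel columns grow to the right and rows downward; lengths in m; the calibration is good to about 2 mm. A picture is of the moment at which its call begins. There is no depth.
- close_job(): hands the job in; it is judged then, once.
The state is a dict: "time": time; "joint_positions": joint angles; "qvel": joint speeds; "joint_torque": joint torques, N m; "tool_pos": TCP position; "ee_rot": TCP orientation; "wrist_force": force on the tool from outside, world axes, zero at the start; "wrist_torque": the same for the moment, N m; "width": finger opening in m; "finger_force": force on a finger pad.
Only numpy, scipy, OpenCV 4.12 (cv2) and the standard library are available. Lean on these libraries where they do the work, as an engineer would, in place of code of your own. Each camera call takes 0.05 s, during which the arm holds its last target. There are 200 camera calls.

## Task

Line the four lidded white canisters up on the wooden board in order of height, each standing upright and centred on its own cork coaster: the tallest on the coaster next to the stone mortar and pestle, then step by step down to the shortest at the other end. Let go of them all at the end.

Things in the scene. Friction and masses are not known exactly. Their poses are not given: they have to be found in the camera images.
- canister_a: loose white ceramic canister, round, 64 mm in diameter, thin blue band low down, with a flat brown wooden lid (fixed on, same diameter) whose top is 116 mm above the underside; a round lid knob (18 mm wide at most, fixed on) stands 14 mm higher. Round all over: its yaw does not matter. It may be gripped across its sides from above. Origin: centre of its underside, z up.
- canister_b: loose white ceramic canister, round, 58 mm in diameter, thin blue band low down, with a flat brown wooden lid (fixed on, same diameter) whose top is 94 mm above the underside; a round lid knob (18 mm wide at most, fixed on) stands 14 mm higher. Round all over: its yaw does not matter. It may be gripped across its sides from above. Origin: centre of its underside, z up.
- canister_c: loose white ceramic canister, round, 52 mm in diameter, thin blue band low down, with a flat brown wooden lid (fixed on, same diameter) whose top is 72 mm above the underside; a round lid knob (18 mm wide at most, fixed on) stands 14 mm higher. Round all over: its yaw does not matter. It may be gripped across its sides from above. Origin: centre of its underside, z up.
- canister_d: loose white ceramic canister, round, 46 mm in diameter, thin blue band low down, with a flat brown wooden lid (fixed on, same diameter) whose top is 50 mm above the underside; a round lid knob (18 mm wide at most, fixed on) stands 14 mm higher. Round all over: its yaw does not matter. It may be gripped across its sides from above. Origin: centre of its underside, z up.
- coaster_0: one of four identical round cork coasters, 78 mm in diameter, 4 mm thick, fixed in a row on the board about 95 mm apart (uneven by some mm); their names say nothing about their order along the board. Origin: centre of its underside, 14 mm above the worktop; the canister stands on its top, 18 mm above the worktop
- coaster_1: one of four identical round cork coasters, 78 mm in diameter, 4 mm thick, fixed in a row on the board about 95 mm apart (uneven by some mm); their names say nothing about their order along the board. Origin: centre of its underside, 14 mm above the worktop; the canister stands on its top, 18 mm above the worktop
- coaster_2: one of four identical round cork coasters, 78 mm in diameter, 4 mm thick, fixed in a row on the board about 95 mm apart (uneven by some mm); their names say nothing about their order along the board. Origin: centre of its underside, 14 mm above the worktop; the canister stands on its top, 18 mm above the worktop
- coaster_3: one of four identical round cork coasters, 78 mm in diameter, 4 mm thick, fixed in a row on the board about 95 mm apart (uneven by some mm); their names say nothing about their order along the board. Origin: centre of its underside, 14 mm above the worktop; the canister stands on its top, 18 mm above the worktop
- board: fixed flat wooden board on the worktop, 120 mm (its x) by 400 mm (its y) by 14 mm thick; the row of coasters runs along its y axis. Origin: centre of its underside
- mortar: grey stone mortar, 96 mm wide, 75 mm tall, its pestle leaning out to about 107 mm; fixed on the worktop just beyond either end of the board (a potted herb, 125 mm tall, is beyond the other end). Origin: centre of its underside. Bystanders, also fixed: a blue mug (88 mm tall) and a wooden pepper mill (142 mm tall), in the row of canisters nearer the robot
Not all that is in view belongs to the job. What is shaped like the canister_d but purple is not meant.

How it is judged:
By the outcome, as a careful person would: the job done as asked, in the order asked, and still so for the second after the job is handed in, with the robot touching nothing.
It also fails if it takes over 112 s, if anything falls off the work surface, if the arm or the gripper's body presses on something with over 40 N, if the wrist force passes 120 N, or if a joint passes its speed limit or range.

## Working session

There is one attempt and no reset: what is moved stays moved. The work goes in short steps, Python scripts to look and compute and a shell command to move; the robot and the scene stay as the last step left them, time stands still between calls to the robot, and variables do not carry over. Pictures are saved under pics/ and viewed, at most 14 in all, crops included, and the job is handed in when it is done.

```bash
ls; mkdir -p pics; python3 - <<'E'
from bench import *
import cv2,numpy as np
o=get_obs();print({k:np.round(v,3) for k,v in o.items()})
for n in("top","side","wrist"):
    s=snapshot(n);cv2.imwrite(f"pics/{n}0.png",s["color"]);print(n,s["fx"],s["cx"],s["cy"],np.round(s["extrinsics"],3).tolist())
E
```

```text
pics
{'time': np.float64(0.0), 'joint_positions': array([ 1.014,  0.088,  1.372, -0.   ,  1.684, -0.103]), 'qvel': array([ 0.001, -0.001, -0.001, -0.   ,  0.001, -0.002]), 'joint_torque': array([-1.0000e-03, -3.4018e+01, -3.0243e+01,  7.2000e-02,  3.3000e-02,
       -0.0000e+00]), 'tool_pos': array([0.241, 0.494, 0.204]), 'ee_rot': array([-3.139, -0.   ,  2.688]), 'wrist_force': array([ 0.347, -0.211,  0.048]), 'wrist_torque': array([-0.009, -0.015, -0.038]), 'finger_force': np.float64(0.0), 'width': np.float64(0.094)}
top 483.840087305741 285.9420788997663 211.9193794453219 [[-0.023, -0.999, -0.022, 0.023], [-0.995, 0.025, -0.093, 0.54], [0.093, 0.019, -0.995, 1.088], [0.0, 0.0, 0.0, 1.0]]
side 498.51890672717724 275.4901314653742 213.1270983626366 [[0.902, -0.431, -0.018, -0.506], [-0.347, -0.701, -0.623, 0.222], [0.256, 0.568, -0.782, 0.936], [0.0, 0.0, 0.0, 1.0]]
wrist 360.7016877547468 276.75027922909203 216.64124183155695 [[0.438, 0.899, -0.003, -0.548], [0.868, -0.423, 0.259, -0.028], [0.232, -0.116, -0.966, 0.392], [0.0, 0.0, 0.0, 1.0]]
```

View pics/top0.png

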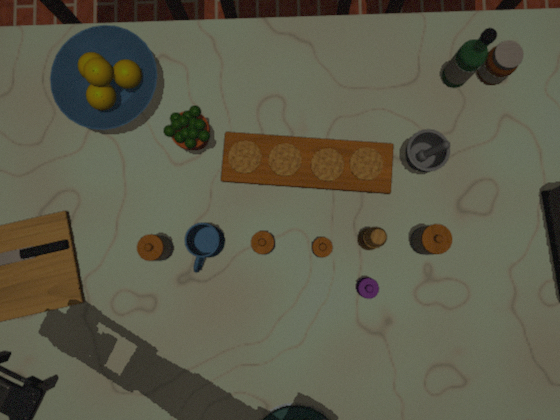

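View pics/side0.png

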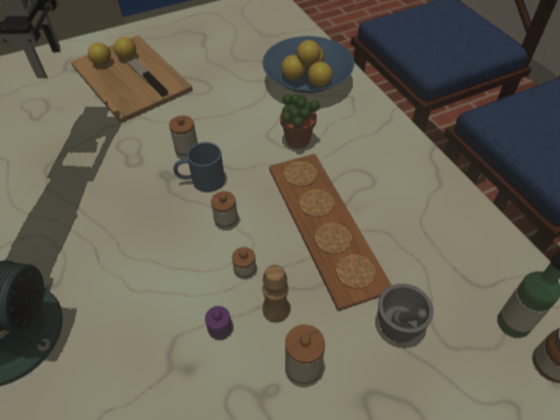

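The top view shows lids at (151,247), (262,242), (322,246) and (436,239). The coasters are at (245,156), (285,160), (327,165) and (367,164), the mortar at (428,150), the mug at (205,240), the mill at (373,237) and the purple decoy at (367,288). In the side view the lids are at about (182,123), (223,203), (244,257) and (305,340). The coasters there are at (300,173), (317,202), (333,238) and (356,271), with the mortar at (404,312).

```bash
cat > h.py <<'E'
import cv2,numpy as np
def ray(s,u,v):
    E=np.array(s["extrinsics"]);R,t=E[:3,:3],E[:3,3]
    d=R.T@[(u-s["cx"])/s["fx"],(v-s["cy"])/s["fy"],1];return -R.T@t,d/np.linalg.norm(d)
def onz(s,u,v,z):
    c,d=ray(s,u,v);return c+d*(z-c[2])/d[2]
def tri(r):
    A=sum(np.eye(3)-np.outer(d,d) for c,d in r);b=sum((np.eye(3)-np.outer(d,d))@c for c,d in r)
    p=np.linalg.solve(A,b);return p,[np.linalg.norm(np.cross(p-c,d)) for c,d in r]
def blob(img,u,v,lo,hi,w=30):
    "mask blob holding/nearest the seed; ellipse of its hull: (u,v),(axes),ang"
    m=cv2.inRange(cv2.cvtColor(img,cv2.COLOR_BGR2HSV),np.array(lo),np.array(hi))
    k=np.zeros_like(m);k[max(v-w,0):v+w,max(u-w,0):u+w]=255
    m=cv2.morphologyEx(m&k,cv2.MORPH_OPEN,np.ones((3,3)))
    cs,_=cv2.findContours(m,cv2.RETR_EXTERNAL,cv2.CHAIN_APPROX_NONE)
    c=max(cs,key=cv2.contourArea);return cv2.fitEllipse(cv2.convexHull(c)),cv2.contourArea(c),cv2.boundingRect(c)
E
python3 - <<'E'
import cv2,numpy as np
t=cv2.imread("pics/top0.png");s=cv2.imread("pics/side0.png")
for im,L in((t,[(151,247),(158,240),(262,242),(322,246),(436,239),(430,245),(166,249),(245,156),(285,160),(367,164),(265,175),(310,180)]),(s,[(182,123),(223,203),(244,257),(305,340),(305,365),(300,173),(356,271),(330,215)])):
    h=cv2.cvtColor(im,cv2.COLOR_BGR2HSV)
    for u,v in L:print((u,v),np.median(h[v-2:v+3,u-2:u+3].reshape(-1,3),0))
a=cv2.resize(t[215:275,130:210],None,fx=5,fy=5,interpolation=cv2.INTER_CUBIC);b=cv2.resize(t[215:275,405:465],None,fx=5,fy=5,interpolation=cv2.INTER_CUBIC)
c=cv2.resize(s[320:390,275:335],None,fx=5,fy=5,interpolation=cv2.INTER_CUBIC)[:300]
d=cv2.resize(t[130:190,220:310],None,fx=5,fy=5)
cv2.imwrite("pics/c1.png",np.vstack([np.hstack([a,b]),np.hstack([c,d])[:,:700]]))
E
```

```text
(151, 247) [ 15. 191.  71.]
(158, 240) [ 15. 191.  97.]
(262, 242) [ 15. 193.  92.]
(322, 246) [ 15. 192.  92.]
(436, 239) [ 15. 192.  71.]
(430, 245) [ 15. 196.  96.]
(166, 249) [21. 67. 40.]
(245, 156) [ 17. 166.  99.]
(285, 160) [ 17. 164. 100.]
(367, 164) [ 17. 161.  99.]
(265, 175) [ 15. 202.  96.]
(310, 180) [ 15. 191.  90.]
(182, 123) [ 13. 119.  71.]
(223, 203) [ 13. 131. 100.]
(244, 257) [ 14. 114.  74.]
(305, 340) [ 13. 136. 105.]
(305, 365) [20. 57. 79.]
(300, 173) [ 16. 123. 119.]
(356, 271) [ 16. 124. 116.]
(330, 215) [ 13. 141. 114.]
```

View pics/c1.png

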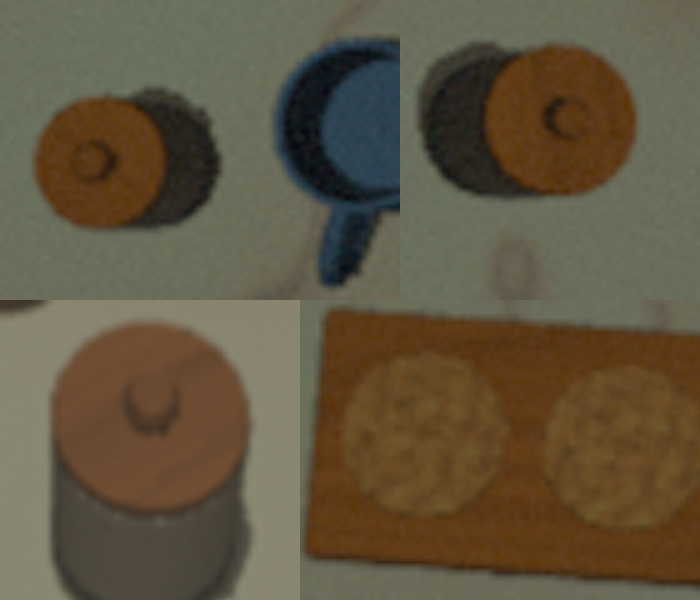

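The crop shows clean lid discs with a knob in the middle, dark shadows beside them, and cork that is paler (less saturated) than the board.

```bash
cat > meas.py <<'E'
from bench import *
from h import *
T=snapshot("top");S=snapshot("side")
lid=[((151,247),(182,125)),((262,242),(223,203)),((322,246),(244,257)),((436,239),(305,342))]
for a,b in lid:
    ea,ra,_=blob(T["color"],*a,(8,140,50),(20,255,255),22);eb,rb,_=blob(S["color"],*b,(6,85,50),(18,255,255),26)
    p,e=tri([ray(T,*ea[0]),ray(S,*eb[0])])
    dist=np.linalg.norm(p-ray(T,0,0)[0])
    print("lid",np.round(p,4),"gap",np.round(e,4),"dia",round(np.mean(ea[1])*dist/T["fx"],4),np.round(ea[1],1),np.round(eb[1],1),[np.round(onz(T,*ea[0],z)[:2],4).tolist() for z in (p[2],)])
co=[((245,156),(300,173)),((285,160),(317,202)),((327,165),(333,238)),((367,164),(356,271))]
def cork(im,u,v,w,h):
    hsv=cv2.cvtColor(cv2.GaussianBlur(im,(5,5),0),cv2.COLOR_BGR2HSV)[v-h:v+h+1,u-w:u+w+1]
    f=hsv[...,1].copy();th,m=cv2.threshold(f,0,255,cv2.THRESH_BINARY_INV+cv2.THRESH_OTSU)
    cs,_=cv2.findContours(cv2.morphologyEx(m,cv2.MORPH_OPEN,np.ones((5,5))),cv2.RETR_EXTERNAL,cv2.CHAIN_APPROX_NONE)
    c=max(cs,key=lambda c:cv2.pointPolygonTest(c,(w,h),True));e=cv2.fitEllipse(cv2.convexHull(c));return (e[0][0]+u-w,e[0][1]+v-h),e[1]
P=[]
for a,b in co:
    ca,xa=cork(T["color"],*a,20,18);cb,xb=cork(S["color"],*b,20,15)
    p,e=tri([ray(T,*ca),ray(S,*cb)]);q=onz(T,*ca,.018);P.append(q)
    print("coaster",np.round(p,4),"gap",np.round(e,4),np.round(xa,1),np.round(xb,1),"onz T",np.round(q,4),"S",np.round(onz(S,*cb,.018),4),np.round(ca,1),np.round(cb,1))
print([np.linalg.norm(P[i+1]-P[i]).round(4) for i in range(3)])
for n,z,u,v in(("mug",.088,205,240),("mill",.142,376,237),("mortar",.075,428,151),("purple",.05,367,288)):print(n,onz(T,u,v,z).round(3))
E
python3 meas.py
```

```text
lid [0.4652 0.3066 0.0855] gap [0.0003 0.0003] dia 0.0585 [25.5 26.2] [17.7 24.7] [[0.4654, 0.3065]]
lid [0.4707 0.0636 0.064 ] gap [0.0001 0.0001] dia 0.0502 [22.5 22.7] [20.1 24.1] [[0.4708, 0.0635]]
lid [ 0.4582 -0.0691  0.0404] gap [0.0001 0.0001] dia 0.0444 [19.4 19.8] [20.2 22.8] [[0.4583, -0.0691]]
lid [ 0.468  -0.3067  0.1067] gap [0.0001 0.0001] dia 0.0656 [29.1 30.3] [38.4 39.9] [[0.4679, -0.3067]]
coaster [0.6461 0.1024 0.0772] gap [0.0151 0.0151] [32.6 33.4] [ 4.4 15.3] onz T [0.6735 0.105  0.018 ] S [0.656  0.1567 0.018 ] [244.3 156.7] [283.1 159.7]
coaster [0.6659 0.0107 0.0109] gap [0.0002 0.0002] [33.  33.7] [27.5 35.3] onz T [0.6646 0.0105 0.018 ] S [0.6625 0.0057 0.018 ] [284.6 159.3] [316.  202.7]
coaster [ 0.6519 -0.0884  0.0099] gap [0.0001 0.0001] [32.9 33.2] [30.7 38.1] onz T [ 0.6505 -0.0879  0.018 ] S [ 0.6484 -0.0932  0.018 ] [326.9 164.2] [332.7 237.9]
coaster [ 0.6517 -0.1792  0.009 ] gap [0.0001 0.0001] [33.  33.6] [33.4 39.3] onz T [ 0.6498 -0.1779  0.018 ] S [ 0.648  -0.1836  0.018 ] [365.6 163.4] [355.3 271.4]
[np.float64(0.0949), np.float64(0.0994), np.float64(0.0899)]
mug [0.478 0.186 0.088]
mill [ 0.473 -0.175  0.142]
mortar [ 0.663 -0.308  0.075]
purple [ 0.365 -0.165  0.05 ]
```

Triangulated lid heights are 0.086, 0.064, 0.040 and 0.107, and the coaster tops about 0.010. All are a consistent ~8 mm below the stated values, which looks like calibration bias. Diameters and spacings fit, so the lids identify as b, c, d, a in order of falling y. The mortar is at y≈-0.31, so a goes to y≈-0.178, b to -0.088, c to 0.010 and d to 0.105. The first coaster's side view failed because its seed region leaked. I'll refine everything with the wrist camera, starting by turning the tool and going above b.

Careful with the scale: shifts go in shares of 500 mm and turns go in shares of 2 pi rad. That gives: 0.124 rad / 6.2832 = 0.0197.

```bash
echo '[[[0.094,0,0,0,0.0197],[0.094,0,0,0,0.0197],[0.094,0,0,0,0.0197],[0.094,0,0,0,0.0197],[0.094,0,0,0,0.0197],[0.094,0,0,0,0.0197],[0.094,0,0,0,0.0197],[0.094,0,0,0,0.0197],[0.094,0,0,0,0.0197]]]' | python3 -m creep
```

```text
refused: ROWS must be a list of rows, each a list of 5 numbers. Nothing was moved.
```

Wrong form. The message asks for a list of rows, each a list of 5 numbers, so I'll send the same numbers that way.

```bash
echo '[[0.094,0,0,0,0.0197],[0.094,0,0,0,0.0197],[0.094,0,0,0,0.0197],[0.094,0,0,0,0.0197],[0.094,0,0,0,0.0197],[0.094,0,0,0,0.0197],[0.094,0,0,0,0.0197],[0.094,0,0,0,0.0197],[0.094,0,0,0,0.0197]]' | python3 -m creep && echo '[[0.094,-0.047,0.056,-0.01,0],[0.094,-0.047,0.056,-0.01,0],[0.094,-0.047,0.056,-0.01,0],[0.094,-0.047,0.056,-0.01,0],[0.094,-0.047,0.056,-0.01,0],[0.094,-0.047,0.056,-0.01,0],[0.094,-0.047,0.056,-0.01,0],[0.094,-0.047,0.056,-0.01,0],[0.094,0,0,0,0]]' | python3 -m creep
cat > w.py <<'E'
import sys
from bench import *
from h import *
W=snapshot("wrist");cv2.imwrite(f"pics/{sys.argv[1]}.png",W["color"])
import pickle;pickle.dump(W,open(f"pics/{sys.argv[1]}.pkl","wb"))
o=get_obs();print(np.round(o["tool_pos"],4),np.round(o["ee_rot"],3),"cam",ray(W,0,0)[0].round(3))
E
python3 w.py w1
```

```text
time: 1.0
tool_pos: [0.2411, 0.4943, 0.2053]
ee_rot: [-3.141, 0.0, 1.566]
wrist_force: [0.3, -0.0, -0.1]
width: 0.094
finger_force: 0.0
time: 1.75
tool_pos: [0.4699, 0.3023, 0.2458]
ee_rot: [3.138, 0.002, 1.564]
wrist_force: [-0.7, -0.4, -0.3]
width: 0.0941
finger_force: 0.0
[0.4676 0.3044 0.2454] [3.141 0.    1.566] cam [0.47  0.377 0.425]
```

View pics/w1.png

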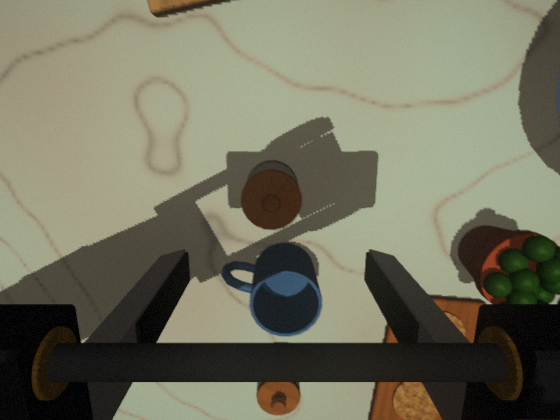

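The wrist picture shows b's lid at about (271,198), the mug at (286,295), the herb at right and part of the board at bottom right (+y is up).

```bash
cat > lid.py <<'E'
import sys,pickle
from h import *
def lid(W,u,v,w=45):
    b=blob(W["color"],u,v,(3,130,25),(20,255,255),w);return b
if __name__=="__main__":
    W=pickle.load(open(f"pics/{sys.argv[1]}.pkl","rb"))
    h=cv2.cvtColor(W["color"],cv2.COLOR_BGR2HSV);u,v=map(int,sys.argv[2:4]);print(h[v,u-10],h[v+8,u],h[v-34,u])
    e,a,r=lid(W,u,v);print(np.round(e[0],1),np.round(e[1],1),r)
    for z in map(float,sys.argv[4:]):
        p=onz(W,*e[0],z);print(z,p.round(4),"dia",(np.mean(e[1])*np.linalg.norm(p-ray(W,0,0)[0])/W["fx"]).round(4))
E
python3 lid.py w1 271 198 .086 .094
```

```text
[ 13 157  65] [ 14 171  58] [19 65 63]
[271.1 199.1] [58.4 59.2] (242, 170, 59, 59)
0.086 [0.4652 0.3026 0.086 ] dia 0.0566
0.094 [0.4653 0.3043 0.094 ] dia 0.0553
```

Wrist and top agree on b at (0.465, 0.305). I'll descend part way and look again to get the height.

Scaled: 0.035 m / 0.5 = 0.07, -0.002 m / 0.5 = -0.004.

```bash
echo '[[0.094,0,-0.004,0.07,0],[0.094,0,0,0.07,0],[0.094,0,0,0,0],[0.094,0,0,0,0]]' | python3 -m creep | tail -6; python3 w.py w2; python3 - <<'E'
import pickle
from lid import *
r=[]
for n,u,v in(("w1",271,198),("w2",271,170)):
    W=pickle.load(open(f"pics/{n}.pkl","rb"));e,a,_=lid(W,u,v,60);print(np.round(e[0],1),np.round(e[1],1));r.append(ray(W,*e[0]))
print(tri(r)); 
E
```

```text
time: 2.13
tool_pos: [0.4607, 0.3064, 0.1728]
ee_rot: [-3.135, 0.003, 1.573]
wrist_force: [0.3, 0.7, 0.2]
width: 0.0938
finger_force: 0.0
[0.4626 0.3073 0.1759] [-3.141 -0.     1.573] cam [0.462 0.382 0.352]
[271.1 199.1] [58.4 59.2]
[284.8 224.1] [70.4 74. ]
(array([0.46590665, 0.30318143, 0.08736647]), [np.float64(0.0007529090929022704), np.float64(0.0007529090929021565)])
```

```bash
echo '[[0.094,-0.004,0.006,0.066,0],[0.094,0,0,0.066,0],[0.094,0,0,0.066,0],[0.094,0,0,0.066,0],[0.094,0,0,0,0],[0.05,0,0,0,0],[0.05,0,0,0,0],[0.05,0,0,0,0],[0.05,0,0,0,0],[0.05,0,0,0,0],[0.05,0,0,0,0]]' | python3 -m creep
```

```text
time: 3.1
tool_pos: [0.4662, 0.3051, 0.045]
ee_rot: [3.141, -0.001, 1.572]
wrist_force: [-2.1, 0.8, 13.8]
width: 0.0577
finger_force: 29.9
```

Scaled: -0.04 m / 0.5 = -0.08.

```bash
echo '[[0.05,0,0,-0.08,0],[0.05,0,0,-0.08,0],[0.05,0,0,-0.08,0],[0.05,0,0,-0.08,0],[0.05,0,0,0,0]]' | python3 -m creep && echo '[[0.05,-0.06,0,0,0],[0.05,-0.066,0.032,0,0],[0.05,-0.066,0.032,0,0],[0.05,-0.066,0.032,0,0],[0.05,-0.066,0.032,0,0],[0.05,-0.066,0.032,0,0],[0.05,-0.066,0.032,0,0],[0.05,-0.066,0.032,0,0],[0.05,-0.066,0.032,0,0],[0.05,-0.066,0.032,0,0],[0.05,-0.066,0.032,0,0],[0.05,-0.066,0.032,0,0],[0.05,0,0.016,0,0],[0.05,0,0,0,0],[0.05,0,0,0,0]]' | python3 -m creep; python3 w.py w3
```

```text
time: 3.52
tool_pos: [0.47, 0.3065, 0.2137]
ee_rot: [3.126, -0.008, 1.572]
wrist_force: [1.0, 0.4, -1.3]
width: 0.0576
finger_force: 30.0
time: 4.77
tool_pos: [0.65, -0.088, 0.2012]
ee_rot: [-3.138, -0.002, 1.571]
wrist_force: [-0.6, 0.4, -2.8]
width: 0.0575
finger_force: 30.0
[ 0.6499 -0.0873  0.2019] [-3.139e+00 -1.000e-03  1.573e+00] cam [ 0.651 -0.014  0.381]
```

View pics/w3.png

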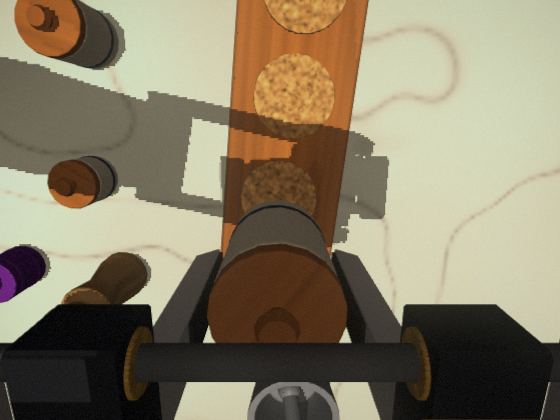

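b hangs upright in the gripper. Its target coaster is part-hidden at about (279,190) and shaded. The next coaster is fully visible at (294,94), c's lid is at (42,28) and d's at (72,183).

```bash
cat > cork.py <<'E'
import pickle
from h import *
def fit(W,u,v,w,h,thr=None):
    s=cv2.cvtColor(cv2.GaussianBlur(W["color"],(9,9),0),cv2.COLOR_BGR2HSV)[v-h:v+h+1,u-w:u+w+1]
    f=s[...,1].copy();th,m=cv2.threshold(f,thr or 0,255,cv2.THRESH_BINARY_INV+(0 if thr else cv2.THRESH_OTSU))
    cs,_=cv2.findContours(cv2.morphologyEx(m,cv2.MORPH_OPEN,np.ones((7,7))),cv2.RETR_EXTERNAL,cv2.CHAIN_APPROX_NONE)
    c=max(cs,key=lambda c:cv2.pointPolygonTest(c,(w,h),True));e=cv2.fitEllipse(cv2.convexHull(c))
    return np.array(e[0])+[u-w,v-h],e[1],np.array(cv2.boundingRect(c))+[u-w,v-h,0,0],th
E
python3 - <<'E'
from cork import *
W=pickle.load(open("pics/w3.pkl","rb"))
c,ax,bb,th=fit(W,294,94,48,52);p=onz(W,*c,.018);print(c,ax,bb,th,p.round(4),"dia",np.mean(ax)*np.linalg.norm(p-ray(W,0,0)[0])/W["fx"])
c,ax,bb,th=fit(W,279,183,45,32);print(c,ax,bb,th)
for q in((279,187),(279,160)):print(q,onz(W,*q,.018).round(4))
E
```

```text
[293.41775131  95.57316971] (82.40000915527344, 84.85820770263672) [253  54  82  83] 170.0 [0.6653 0.009  0.018 ] dia 0.08437173659191935
[276.45913315 216.47806549] (32.154571533203125, 62.14089584350586) [246 201  62  15] 118.0
(279, 187) [ 0.6518 -0.0795  0.018 ]
(279, 160) [ 0.6517 -0.0522  0.018 ]
```

Scaled: 0.033 m / 0.5 = 0.066, 0.03 m / 0.5 = 0.06.

```bash
echo '[[0.05,-0.002,0.002,0.066,0],[0.05,0,0,0.066,0],[0.05,0,0,0.066,0],[0.05,0,0,0.06,0],[0.05,0,0,0,0],[0.05,0,0,0,0]]' | python3 -m creep && echo '[[0.05,0,0,0.008,0],[0.05,0,0,0,0]]' | python3 -m creep && echo '[[0.05,0,0,0.006,0],[0.05,0,0,0,0]]' | python3 -m creep
```

```text
time: 5.32
tool_pos: [0.6495, -0.0873, 0.0724]
ee_rot: [-3.136, -0.002, 1.574]
wrist_force: [0.4, -0.6, -2.5]
width: 0.0575
finger_force: 30.0
time: 5.48
tool_pos: [0.6534, -0.089, 0.0736]
ee_rot: [3.136, 0.001, 1.573]
wrist_force: [0.1, 0.1, -3.3]
width: 0.0576
finger_force: 30.0
time: 5.65
tool_pos: [0.6527, -0.0894, 0.0693]
ee_rot: [3.139, 0.001, 1.572]
wrist_force: [0.3, -0.9, -2.8]
width: 0.0578
finger_force: 30.0
```

Scaled: 0.003 m / 0.5 = 0.006.

```bash
echo '[[0.05,0,0,0.006,0],[0.05,0,0,0,0],[0.05,0,0,0,0]]' | python3 -m creep |sed -n '2p;4p' && echo '[[0.05,0,0,0.004,0],[0.05,0,0,0,0],[0.05,0,0,0,0]]' | python3 -m creep|sed -n '2p;4p'
```

```text
tool_pos: [0.6516, -0.0893, 0.0644]
wrist_force: [-0.7, -0.9, -3.8]
tool_pos: [0.6521, -0.0894, 0.0631]
wrist_force: [-0.2, -0.3, -0.3]
```

Scaled: 0.001 m / 0.5 = 0.002.

```bash
echo '[[0.05,0,0,0.002,0],[0.05,0,0,0,0]]' | python3 -m creep|sed -n '2p;4p'; echo '[[0.094,0,0,0,0],[0.094,0,0,0,0],[0.094,0,0,0,0],[0.094,0,0,-0.07,0],[0.094,0,0,-0.07,0],[0.094,0,0,-0.07,0],[0.094,0,0,-0.07,0],[0.094,0,0,-0.07,0],[0.094,0,0,0,0]]' | python3 -m creep; python3 w.py w4
```

```text
tool_pos: [0.6521, -0.0894, 0.0631]
wrist_force: [-1.5, -0.7, 4.3]
time: 7.07
tool_pos: [0.6547, -0.0898, 0.2464]
ee_rot: [3.126, 0.003, 1.572]
wrist_force: [0.3, -0.4, 1.2]
width: 0.094
finger_force: 0.0
[ 0.6539 -0.0896  0.2426] [3.131e+00 2.000e-03 1.572e+00] cam [ 0.652 -0.015  0.426]
```

View pics/w4.png

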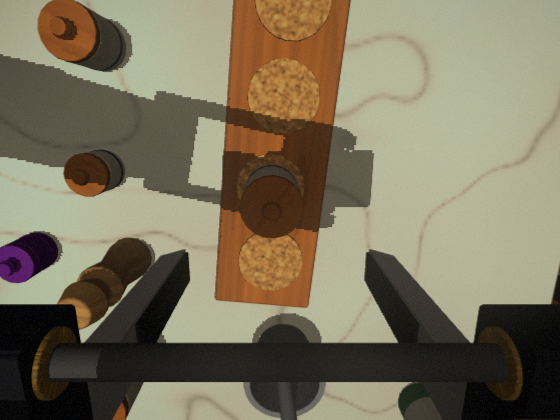

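b stands on its coaster, lid at (271,206) with the cork rim showing evenly around it. The empty coasters are at (284,94), (293,5) and (270,260), which is a's.

```bash
python3 - <<'E'
from cork import *
from lid import lid
W=pickle.load(open("pics/w4.pkl","rb"));C=ray(W,0,0)[0]
for u,v,w,h in((284,94,44,46),(270,261,44,38)):
    c,ax,bb,th=fit(W,u,v,w,h);p=onz(W,*c,.018);print(c,ax,bb,th,p.round(4),"dia",np.mean(ax)*np.linalg.norm(p-C)/W["fx"])
for n,u,v,z in(("c",68,27,.072),("d",87,174,.05)):
    e,a,_=lid(W,u,v,40);print(n,np.round(e[0],1),np.round(e[1],1),onz(W,*e[0],z).round(4))
h=cv2.cvtColor(cv2.GaussianBlur(W["color"],(3,3),0),cv2.COLOR_BGR2HSV)
print("row190",h[186,228:312:3].tolist());
p=onz(W,270.5,186,.018);print(p.round(4))
g=h[150:240,230:312]
m=cv2.inRange(g,np.array([3,100,25]),np.array([14,255,90]));cs,_=cv2.findContours(m,0,1);c=max(cs,key=cv2.contourArea);e=cv2.fitEllipse(cv2.convexHull(c));print(e[0][0]+230,e[0][1]+150,e[1],onz(W,e[0][0]+230,e[0][1]+150,.112).round(4))
print(onz(W,271.5,205,.112).round(4),onz(W,271.5,211,.126).round(4))
E
```

```text
[279.34359741  98.3143959 ] (73.86685943603516, 85.51268768310547) [240  59  80  74] 173.0 [0.6611 0.006  0.018 ] dia 0.09022080547709527
[311.85713959 291.5       ] (5.662840366363525, 31.857040405273438) [309 278   6  22] 122.0 [ 0.7024 -0.2226  0.018 ] dia 0.023950061236172722
c [68.  30.1] [56.  68.4] [0.4729 0.0602 0.072 ]
d [ 86.4 174.2] [42.1 46.8] [ 0.4604 -0.071   0.05  ]
row190 [[13, 158, 68], [12, 154, 68], [13, 159, 64], [14, 154, 81], [15, 151, 76], [14, 150, 75], [15, 98, 57], [13, 171, 61], [13, 173, 68], [13, 185, 66], [13, 177, 69], [13, 180, 68], [13, 181, 69], [13, 185, 69], [13, 182, 70], [13, 185, 69], [12, 191, 68], [11, 182, 70], [13, 185, 69], [13, 189, 70], [12, 184, 65], [12, 189, 66], [14, 173, 62], [15, 115, 62], [15, 160, 75], [15, 171, 67], [12, 171, 64], [12, 180, 71]]
[ 0.6513 -0.0895  0.018 ]
275.5606880187988 189.2975196838379 (93.90560150146484, 116.97785186767578) [ 0.656  -0.0752  0.112 ]
[ 0.6524 -0.0895  0.112 ] [ 0.6524 -0.0914  0.126 ]
```

Scaled: 0.04 m / 0.5 = 0.08, -0.026 m / 0.5 = -0.052.

```bash
echo '[[0.094,0.0434,-0.052,0,0],[0.094,0.0434,-0.052,0,0],[0.094,0.0434,-0.052,0,0],[0.094,0.0434,-0.052,0,0],[0.094,0.0434,-0.052,0,0],[0.094,0.0434,-0.052,0,0],[0.094,0.0434,-0.052,0,0],[0.094,0,0,0,0],[0.094,0,0,0.08,0],[0.094,0,0,0,0],[0.094,0,0,0,0]]' | python3 -m creep; python3 w.py w5;python3 - <<'E'
from cork import *
from lid import lid
W=pickle.load(open("pics/w5.pkl","rb"))
e,a,r=lid(W,275,210,50);print(np.round(e[0],1),np.round(e[1],1),r,onz(W,*e[0],.072).round(4))
W4=pickle.load(open("pics/w4.pkl","rb"));e4=lid(W4,68,27,40)[0];print(tri([ray(W,*e[0]),ray(W4,*e4[0])]))
for u,v in((284,94.5),(270,260),(293,3)):print(onz(W4,u,v,.018).round(4))
E
```

```text
time: 8.03
tool_pos: [0.4669, 0.0623, 0.1921]
ee_rot: [-3.132, 0.0, 1.572]
wrist_force: [0.1, -0.2, 0.8]
width: 0.094
finger_force: 0.0
[0.4692 0.0622 0.1953] [-3.138  0.     1.571] cam [0.469 0.137 0.372]
[284.  210.1] [57.6 58.1] (255, 182, 58, 58) [0.4721 0.0619 0.072 ]
(array([0.47189811, 0.06099202, 0.06947111]), [np.float64(0.00035487447809620643), np.float64(0.00035487447809616544)])
[0.6661 0.0099 0.018 ]
[ 0.6505 -0.1803  0.018 ]
[0.6746 0.0976 0.018 ]
```

The two-view height of c's lid is 0.0695, close to the expected 0.072, at (0.472, 0.062). Its coaster is at (0.665, 0.010).

Scaled: 0.034 m / 0.5 = 0.068, 0.003 m / 0.5 = 0.006.

```bash
echo '[[0.094,0,0.006,0.068,0],[0.094,0,0,0.068,0],[0.094,0,0,0.068,0],[0.094,0,0,0.068,0],[0.094,0,0,0.068,0],[0.094,0,0,0,0],[0.044,0,0,0,0],[0.044,0,0,0,0],[0.044,0,0,0,0],[0.044,0,0,0,0],[0.044,0,0,0,0],[0.044,0,0,0,0],[0.044,0,0,0,0]]' | python3 -m creep; echo '[[0.044,0,0,-0.08,0],[0.044,0,0,-0.08,0],[0.044,0,0,-0.08,0],[0.044,0,0,-0.06,0],[0.044,0,0,0,0],[0.044,0,0,0,0]]' | python3 -m creep
```

```text
time: 9.17
tool_pos: [0.4722, 0.0625, 0.0273]
ee_rot: [-3.141, -0.0, 1.572]
wrist_force: [-1.1, -0.0, 2.3]
width: 0.0515
finger_force: 30.0
time: 9.67
tool_pos: [0.4735, 0.0625, 0.1778]
ee_rot: [3.138, -0.0, 1.572]
wrist_force: [0.8, -0.2, -3.0]
width: 0.0517
finger_force: 30.0
```

Scaled: 0.032 m / 0.5 = 0.064, -0.0087 m / 0.5 = -0.0174.

```bash
echo '[[0.044,-0.0174,0.064,0,0],[0.044,-0.0174,0.064,0,0],[0.044,-0.0174,0.064,0,0],[0.044,-0.0174,0.064,0,0],[0.044,-0.0174,0.064,0,0],[0.044,-0.0174,0.064,0,0],[0.044,0,0,0,0],[0.044,0,0,0.06,0],[0.044,0,0,0.06,0],[0.044,0,0,0.06,0],[0.044,0,0,0.06,0],[0.044,0,0,0,0],[0.044,0,0,0,0]]' | python3 -m creep; echo '[[0.044,0,0,0.01,0],[0.044,0,0,0,0],[0.044,0,0,0,0],[0.044,0,0,0,0]]' | python3 -m creep|sed -n '2p;4p'
```

```text
time: 10.75
tool_pos: [0.6611, 0.0108, 0.0518]
ee_rot: [-3.132, -0.001, 1.572]
wrist_force: [0.8, -0.7, -2.4]
width: 0.0517
finger_force: 29.9
tool_pos: [0.6654, 0.0105, 0.0532]
wrist_force: [-0.1, 0.5, -3.6]
```

Scaled: 0.004 m / 0.5 = 0.008.

```bash
echo '[[0.044,0,0,0.008,0],[0.044,0,0,0,0],[0.044,0,0,0,0]]' | python3 -m creep|sed -n '2p;4p';echo '[[0.044,0,0,0.006,0],[0.044,0,0,0,0],[0.044,0,0,0,0]]' | python3 -m creep|sed -n '2p;4p'
```

```text
tool_pos: [0.6644, 0.0105, 0.0474]
wrist_force: [-0.5, 1.4, -2.2]
tool_pos: [0.6645, 0.0105, 0.0442]
wrist_force: [-0.3, 0.1, -2.4]
```

Scaled: 0.002 m / 0.5 = 0.004.

```bash
echo '[[0.044,0,0,0.004,0],[0.044,0,0,0,0],[0.044,0,0,0,0]]' | python3 -m creep|sed -n '2p;4p'
```

```text
tool_pos: [0.6648, 0.0105, 0.0439]
wrist_force: [-2.6, 0.1, 4.2]
```

Scaled: -0.04 m / 0.5 = -0.08, -0.034 m / 0.5 = -0.068.

```bash
echo '[[0.094,0,0,0,0],[0.094,0,0,0,0],[0.094,0,0,0,0],[0.094,0,0,0,0],[0.094,0,0,-0.08,0],[0.094,0,0,-0.08,0],[0.094,0,0,-0.08,0],[0.094,0,0,-0.08,0],[0.094,0,0,0,0],[0.094,-0.027,-0.068,0,0],[0.094,-0.027,-0.068,0,0],[0.094,-0.027,-0.068,0,0],[0.094,-0.027,-0.068,0,0],[0.094,-0.027,-0.068,0,0],[0.094,-0.027,-0.068,0,0],[0.094,0,0,0,0],[0.094,0,0,0,0]]' | python3 -m creep; python3 w.py w6;python3 - <<'E'
from cork import *
from lid import lid
W=pickle.load(open("pics/w6.pkl","rb"))
e,a,r=lid(W,278,205,50);print(np.round(e[0],1),np.round(e[1],1),r,onz(W,*e[0],.05).round(4))
W4=pickle.load(open("pics/w4.pkl","rb"));e4=lid(W4,87,174,40)[0];print(tri([ray(W,*e[0]),ray(W4,*e4[0])]))
E
```

```text
time: 13.25
tool_pos: [0.4598, -0.0711, 0.2026]
ee_rot: [3.14, 0.0, 1.57]
wrist_force: [0.0, 0.7, 0.0]
width: 0.0941
finger_force: 0.0
[ 0.4609 -0.0709  0.2028] [3.14  0.    1.571] cam [0.46  0.004 0.382]
[275.5 201.2] [46.2 46.4] (253, 179, 46, 46) [ 0.4591 -0.071   0.05  ]
(array([ 0.45909212, -0.07145497,  0.04747362]), [np.float64(6.315132064637578e-05), np.float64(6.315132064637816e-05)])
```

View pics/w6.png

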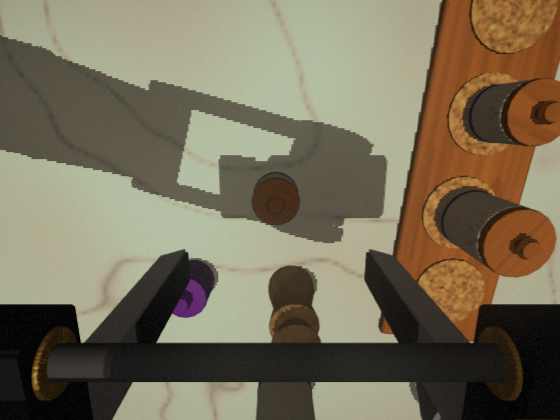

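The image shows d alone at (275,201), the purple decoy at (187,295), and b and c upright on their coasters. d is at (0.459, -0.071) with lid height 0.0475.

Scaled: 0.0378 m / 0.5 = 0.0756, -0.001 m / 0.5 = -0.002.

```bash
echo '[[0.094,0,-0.002,0.0756,0],[0.094,0,0,0.0756,0],[0.094,0,0,0.0756,0],[0.094,0,0,0.0756,0],[0.094,0,0,0.0756,0],[0.094,0,0,0,0],[0.04,0,0,0,0],[0.04,0,0,0,0],[0.04,0,0,0,0],[0.04,0,0,0,0],[0.04,0,0,0,0],[0.04,0,0,0,0],[0.04,0,0,0,0],[0.04,0,0,0,0]]' | python3 -m creep; echo '[[0.04,0,0,-0.08,0],[0.04,0,0,-0.08,0],[0.04,0,0,-0.08,0],[0.04,0,0,-0.08,0],[0.04,0,0,0,0],[0.04,0,0,0,0]]' | python3 -m creep
```

```text
time: 14.47
tool_pos: [0.4596, -0.0708, 0.014]
ee_rot: [3.142, 0.0, 1.572]
wrist_force: [-1.6, 0.4, 5.1]
width: 0.0457
finger_force: 30.0
time: 14.97
tool_pos: [0.4613, -0.0712, 0.1763]
ee_rot: [3.135, 0.002, 1.572]
wrist_force: [-0.5, -0.1, -1.9]
width: 0.0456
finger_force: 30.0
```

Scaled: 0.0267 m / 0.5 = 0.0534, 0.0219 m / 0.5 = 0.0438.

```bash
echo '[[0.04,0.0438,0.0534,0,0],[0.04,0.0438,0.0534,0,0],[0.04,0.0438,0.0534,0,0],[0.04,0.0438,0.0534,0,0],[0.04,0.0438,0.0534,0,0],[0.04,0.0438,0.0534,0,0],[0.04,0.0438,0.0534,0,0],[0.04,0.0438,0.0534,0,0],[0.04,0,0,0,0],[0.04,0,0,0,0]]' | python3 -m creep; python3 w.py w7
```

```text
time: 15.8
tool_pos: [0.6721, 0.1056, 0.1678]
ee_rot: [-3.133, 0.001, 1.574]
wrist_force: [-1.0, -1.2, -2.1]
width: 0.0457
finger_force: 30.0
[0.6717 0.1047 0.1694] [-3.135e+00  1.000e-03  1.572e+00] cam [0.674 0.18  0.347]
```

View pics/w7.png

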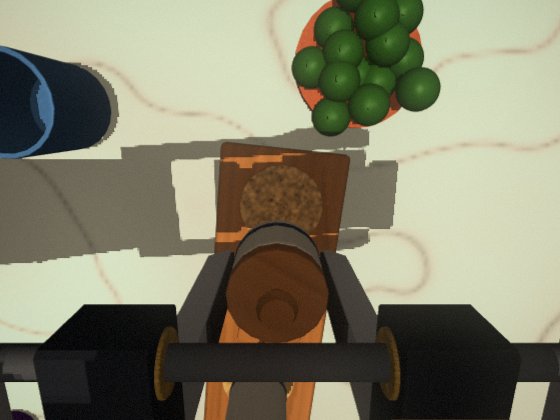

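d hangs straight. Its coaster is visible from u=240 to 322 with its top edge at v=166, so its centre is about (281,207). The herb is clear at (360,70).

Scaled: 0.032 m / 0.5 = 0.064.

```bash
python3 - <<'E'
from cork import *
W=pickle.load(open("pics/w7.pkl","rb"))
for q in((281,207),(240,207),(322,207),(281,166)):print(q,onz(W,*q,.018).round(4))
E
echo '[[0.04,0,0,0.064,0],[0.04,0,0,0.064,0],[0.04,0,0,0.064,0],[0.04,0,0,0.064,0],[0.04,0,0,0,0],[0.04,0,0,0,0],[0.04,0,0,0,0]]' | python3 -m creep
```

```text
(281, 207) [0.6749 0.1008 0.018 ]
(240, 207) [0.6364 0.1006 0.018 ]
(322, 207) [0.7134 0.101  0.018 ]
(281, 166) [0.6747 0.1392 0.018 ]
time: 16.43
tool_pos: [0.6737, 0.104, 0.0478]
ee_rot: [3.139, -0.0, 1.571]
wrist_force: [1.0, -0.0, -0.9]
width: 0.0456
finger_force: 30.0
```

Scaled: 0.008 m / 0.5 = 0.016, -0.002 m / 0.5 = -0.004.

```bash
echo '[[0.04,-0.004,0.002,0.016,0],[0.04,0,0,0,0],[0.04,0,0,0,0]]' | python3 -m creep|sed -n '2p;4p';echo '[[0.04,0,0,0.01,0],[0.04,0,0,0,0],[0.04,0,0,0,0]]' | python3 -m creep|sed -n '2p;4p'
```

```text
tool_pos: [0.6749, 0.1025, 0.039]
wrist_force: [-0.0, 0.5, -1.7]
tool_pos: [0.6739, 0.1028, 0.0322]
wrist_force: [-0.9, -0.4, -2.1]
```

Scaled: 0.003 m / 0.5 = 0.006.

```bash
echo '[[0.04,0,0,0.006,0],[0.04,0,0,0,0],[0.04,0,0,0,0]]' | python3 -m creep|sed -n '2p;4p'
```

```text
tool_pos: [0.6742, 0.1028, 0.0321]
wrist_force: [-4.3, -0.3, 6.0]
```

Scaled: -0.04 m / 0.5 = -0.08, -0.03 m / 0.5 = -0.06.

```bash
echo '[[0.094,0,0,0,0],[0.094,0,0,0,0],[0.094,0,0,0,0],[0.094,0,0,0,0],[0.094,0,0,-0.08,0],[0.094,0,0,-0.08,0],[0.094,0,0,-0.08,0],[0.094,0,0,-0.08,0],[0.094,0,0,-0.06,0]]' | python3 -m creep|sed -n 2p;python3 w.py w8; echo '[[0.094,-0.068,-0.0344,0,0],[0.094,-0.068,-0.0344,0,0],[0.094,-0.068,-0.0344,0,0],[0.094,-0.068,-0.0344,0,0],[0.094,-0.068,-0.0344,0,0],[0.094,-0.068,-0.0344,0,0],[0.094,-0.068,-0.0344,0,0],[0.094,-0.068,-0.0344,0,0],[0.094,-0.068,-0.0344,0,0],[0.094,-0.068,-0.0344,0,0],[0.094,-0.068,-0.0344,0,0],[0.094,-0.068,-0.0344,0,0],[0.094,0,0,0,0],[0.094,0,0,0,0]]' | python3 -m creep; python3 w.py w9;python3 - <<'E'
from cork import *
from lid import lid
W=pickle.load(open("pics/w9.pkl","rb"))
e,a,r=lid(W,278,210,65);print(np.round(e[0],1),np.round(e[1],1),r,onz(W,*e[0],.116).round(4))
E
```

```text
tool_pos: [0.6748, 0.1027, 0.2237]
[0.6771 0.1029 0.2311] [ 3.126e+00 -1.000e-03  1.572e+00] cam [0.674 0.177 0.403]
time: 19.15
tool_pos: [0.4671, -0.307, 0.2187]
ee_rot: [-3.141, -0.001, 1.568]
wrist_force: [0.5, 0.6, -0.6]
width: 0.0941
finger_force: 0.0
[ 0.4679 -0.3057  0.2189] [-3.142e+00 -1.000e-03  1.570e+00] cam [ 0.468 -0.233  0.398]
[278.8 213.9] [74.9 76.3] (241, 177, 77, 75) [ 0.469  -0.3061  0.116 ]
```

View pics/w9.png

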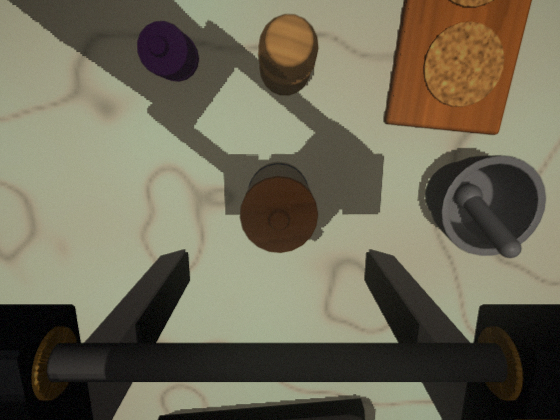

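View pics/w8.png

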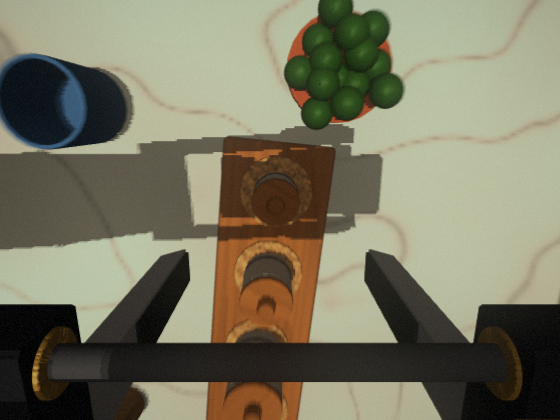

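In w9, a's lid is at (279,214), its coaster is in clear view at (464,64), the pestle lies away at (490,220), and the mill is at (289,52). In w8, d is upright inside its coaster ring (u 239–313, v 154–225), lid at (275,200).

Scaled: 0.0335 m / 0.5 = 0.067, 0.001 m / 0.5 = 0.002.

```bash
python3 - <<'E'
from cork import *
from lid import lid
W=pickle.load(open("pics/w9.pkl","rb"));print("coasterA",onz(W,464,64,.018).round(4))
c,ax,bb,th=fit(W,464,64,46,48);print(c,ax,bb,onz(W,*c,.018).round(4))
S=pickle.load(open("pics/w8.pkl","rb"));print("coasterD",onz(S,276,189.5,.018).round(4),onz(S,276,154,.018).round(4),"lidD",onz(S,275,201,.068).round(4))
E
echo '[[0.094,0,0.002,0.067,0],[0.094,0,0,0.067,0],[0.094,0,0,0.067,0],[0.094,0,0,0.067,0],[0.094,0,0,0.067,0],[0.094,0,0,0,0],[0.055,0,0,0,0],[0.055,0,0,0,0],[0.055,0,0,0,0],[0.055,0,0,0,0],[0.055,0,0,0,0],[0.055,0,0,0,0]]' | python3 -m creep; echo '[[0.055,0,0,-0.08,0],[0.055,0,0,-0.08,0],[0.055,0,0,-0.08,0],[0.055,0,0,-0.08,0],[0.055,0,0,0,0],[0.055,0,0,0,0]]' | python3 -m creep
```

```text
coasterA [ 0.6511 -0.1802  0.018 ]
[463.26377106  63.90978241] (76.37637329101562, 87.92530059814453) [423  23  81  84] [ 0.6504 -0.1801  0.018 ]
coasterD [0.6751 0.1041 0.018 ] [0.675  0.1422 0.018 ] lidD [0.674  0.1025 0.068 ]
time: 20.2
tool_pos: [0.4688, -0.3065, 0.0545]
ee_rot: [-3.142, 0.002, 1.572]
wrist_force: [-4.2, 0.2, 6.1]
width: 0.0639
finger_force: 30.0
time: 20.7
tool_pos: [0.4704, -0.3065, 0.2153]
ee_rot: [3.136, 0.004, 1.572]
wrist_force: [-0.1, -0.1, -5.8]
width: 0.0637
finger_force: 30.0
```

Scaled: 0.031 m / 0.5 = 0.062, 0.0303 m / 0.5 = 0.0606.

```bash
echo '[[0.055,0.0424,0.0606,0,0],[0.055,0.0424,0.0606,0,0],[0.055,0.0424,0.0606,0,0],[0.055,0.0424,0.0606,0,0],[0.055,0.0424,0.0606,0,0],[0.055,0.0424,0.0606,0,0],[0.055,0,0,0,0],[0.055,0,0,0.062,0],[0.055,0,0,0.062,0],[0.055,0,0,0.062,0],[0.055,0,0,0.062,0],[0.055,0,0,0,0],[0.055,0,0,0,0],[0.055,0,0,0,0]]' | python3 -m creep
```

```text
time: 21.87
tool_pos: [0.6508, -0.1783, 0.088]
ee_rot: [-3.141, -0.0, 1.572]
wrist_force: [0.4, -0.2, -2.8]
width: 0.0637
finger_force: 30.0
```

```bash
echo '[[0.055,-0.002,0,0.02,0],[0.055,0,0,0,0],[0.055,0,0,0,0]]' | python3 -m creep|sed -n '2p;4p';echo '[[0.055,0,0,0.008,0],[0.055,0,0,0,0],[0.055,0,0,0,0]]' | python3 -m creep|sed -n '2p;4p'
```

```text
tool_pos: [0.6512, -0.1794, 0.079]
wrist_force: [-0.1, -1.1, -4.3]
tool_pos: [0.6507, -0.1791, 0.074]
wrist_force: [0.3, 0.1, -4.1]
```

Scaled: 0.002 m / 0.5 = 0.004.

```bash
echo '[[0.055,0,0,0.004,0],[0.055,0,0,0,0],[0.055,0,0,0,0]]' | python3 -m creep|sed -n '2p;4p'
```

```text
tool_pos: [0.6512, -0.1792, 0.0726]
wrist_force: [0.5, 1.8, -2.6]
```

Scaled: 0.001 m / 0.5 = 0.002.

```bash
echo '[[0.055,0,0,0.002,0],[0.055,0,0,0,0],[0.055,0,0,0,0]]' | python3 -m creep|sed -n '2p;4p'
```

```text
tool_pos: [0.6512, -0.1792, 0.0725]
wrist_force: [-1.7, 0.6, 4.1]
```

Contact is made, so I release, rise and draw back towards the robot for the final look.

Scaled: -0.04 m / 0.5 = -0.08.

```bash
echo '[[0.094,0,0,0,0],[0.094,0,0,0,0],[0.094,0,0,0,0],[0.094,0,0,0,0],[0.094,0,0,-0.08,0],[0.094,0,0,-0.08,0],[0.094,0,0,-0.08,0],[0.094,0,0,-0.08,0],[0.094,0,0,0,0],[0.094,0,0,0,0]]' | python3 -m creep|sed -n '2p'; python3 w.py w10; echo '[[0.094,0,-0.07,0,0],[0.094,0,-0.07,0,0],[0.094,0,-0.07,0,0],[0.094,0,-0.07,0,0],[0.094,0,-0.07,0,0],[0.094,0,-0.07,0,0],[0.094,0,-0.07,0,0],[0.094,0,0,0,0],[0.094,0,0,0,0]]' | python3 -m creep
python3 - <<'E'
from bench import *
import cv2,numpy as np
T=snapshot("top")["color"];S=snapshot("side")["color"]
w=cv2.imread("pics/w10.png")
a=cv2.resize(T[110:210,210:410],(400,200));b=cv2.resize(S[120:320,240:440],(400,400))
cv2.imwrite("pics/f.png",np.hstack([np.vstack([a,b]),cv2.resize(w,(400,300))[:, :] if 0 else cv2.copyMakeBorder(cv2.resize(w,(400,300)),0,300,0,0,0)]))
E
```

```text
tool_pos: [0.6524, -0.1798, 0.2356]
[ 0.6512 -0.1794  0.232 ] [3.139e+00 1.000e-03 1.572e+00] cam [ 0.651 -0.105  0.415]
time: 24.5
tool_pos: [0.4041, -0.1789, 0.2288]
ee_rot: [-3.139, -0.002, 1.57]
wrist_force: [-0.1, -0.0, -0.5]
width: 0.0943
finger_force: 0.0
```

View pics/f.png

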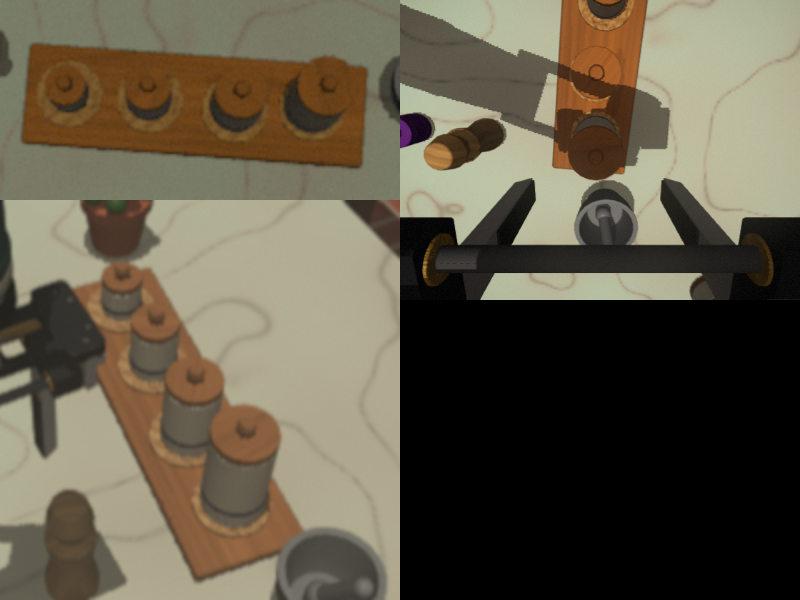

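All four stand upright on their coasters, descending away from the mortar. Last, a numeric centring check in the top view.

```bash
python3 - <<'E'
from bench import *
from h import *
from scipy.optimize import brentq
T=snapshot("top")
co=dict(a=(.6498,-.1779),b=(.6505,-.0879),c=(.6646,.0105),d=(.6735,.105))
g=cv2.cvtColor(T["color"],cv2.COLOR_BGR2HSV)
for k,(h,r) in dict(a=(.134,.032),b=(.112,.029),c=(.090,.026),d=(.068,.023)).items():
    # knob tops are dark-ringed: measure by lowest-saturated white body's contour below the lid (body side columns)
    E=np.array(T["extrinsics"]);q=E[:3,:3]@[*co[k],h]+E[:3,3];u,v=q[0]/q[2]*T["fx"]+T["cx"],q[1]/q[2]*T["fy"]+T["cy"]
    R=r*T["fx"]/q[2];x0,y0=int(u)-22,int(v)-22
    im=cv2.resize(cv2.cvtColor(T["color"],cv2.COLOR_BGR2GRAY)[y0:y0+44,x0:x0+44],None,fx=4,fy=4,interpolation=cv2.INTER_CUBIC)
    c=cv2.HoughCircles(im,cv2.HOUGH_GRADIENT,1,10,param1=60,param2=8,minRadius=int(4*R-4),maxRadius=int(4*R+4))
    cc=c[0,0];p=onz(T,x0+(cc[0]-1.5)/4,y0+(cc[1]-1.5)/4,h);print(k,"offset mm",((p[:2]-co[k])*1000).round(1),"r",cc[2]/4,R.round(1))
E
```

```text
a offset mm [1.5 0.5] r 14.95 15.3
b offset mm [-11.8   2.9] r 14.35 13.6
c offset mm [-9.5 -0.7] r 12.6 11.9
d offset mm [-8.9 -4. ] r 9.8 10.3
```

Hough probably locked onto the body's lower rim for b, c and d. I'll use the knobs instead, read from the picture at d (242.5,152), c (283.5,152.5), b (330.5,155) and a (373.5,143).

```bash
python3 - <<'E'
from bench import *
from h import *
T=snapshot("top")
for k,u,v,z,c in(("a",373.5,143,.145,(.6498,-.1779)),("b",330.5,155,.123,(.6505,-.0879)),("c",283.5,152.5,.101,(.6646,.0105)),("d",242.5,152,.079,(.6735,.105))):
    print(k,((onz(T,u,v,z)[:2]-c)*1000).round(1))
E
```

```text
a [18.1  1. ]
b [-0.7 -1. ]
c [-1.8  0.5]
d [-2.2 -2.6]
```

The knob reading for a disagrees with its lid circle, so I'll zoom in.

```bash
python3 - <<'E'
from bench import *
import cv2,numpy as np
T=snapshot("top")["color"];S=snapshot("side")["color"]
f=lambda x:cv2.resize(cv2.convertScaleAbs(x,alpha=1.6),(400,400),interpolation=cv2.INTER_CUBIC)
cv2.imwrite("pics/g.png",np.hstack([f(T[120:190,340:410]),f(S[200:300,315:415])]))
E
```

```text
(no output)
```

View pics/g.png

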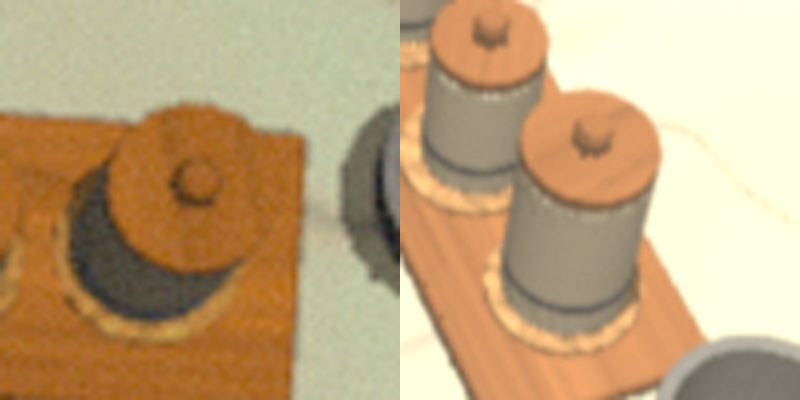

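The zoom shows a's knob at pixel (373.8,151.7). My earlier reading was about 9 px (17 mm) too high, so its offset is really about 1 mm, and the cork rim is even around the base. Handing in.

```bash
python3 -c "from bench import *; print(close_job())"
```

```text
the job is handed in; nothing more can be done
None
```

The job is handed in: canisters a, b, c and d stand upright on their coasters, tallest beside the mortar down to the shortest. By the camera check each is centred to within about 4 mm, and the gripper is open and clear of them.

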